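# Slide a chipped tile off the bench into the waste bin

## Robot

A 6-joint arm with a two-finger parallel gripper is mounted at the origin on the work surface. World frame = base frame: x ahead of the robot, y to its left, z up, the work surface at z = 0. Lengths are in m, angles in degrees, forces in N, time in s.
With the tool pointing down it reaches from about 0.3 to 0.75 m from the base axis. Payload 8.5 kg.
Tool frame: the origin (TCP) lies midway between the tips of the shut fingers; the grasp point (between the pads) lies 19 mm behind it; y points along the fingers, x is the direction in which the jaws open and shut, and the axes are right-handed (so a half turn about y gives the same grasp; the last joint's range is limited). The gripper opens to 85 mm and grips with 20 to 120 N. Pads are 22 mm wide; open, the fingers measure 114 mm over their backs; the gripper's body (76 mm by 85 mm) begins 54 mm behind the grasp point. The pads swing forward as they close: fully open they stand 13 mm farther back than shut.
Start: joints at [52.237, 21.807, 74.336, -0, 83.858, -12.336], TCP at [0.236, 0.497, 0.196] pointing down, gripper open.
Joint ranges: [-178.18, 178.18], [-50.72, 133.34], [12.68, 142.11], [-81.47, 261.47], [9.98, 163.14], [-165.26, 165.26]. Speed limits (degrees/s): [136.94, 136.94, 180, 180, 180, 180].

## Interface

Orientations are given as a 3x3 rotation matrix whose columns are the frame's x, y, z axes.
In Python, from rig import env gives the robot as it stands.
- The arm moves only by the tool carry_out, never from a script. Its argument "plan" is a list of rows, each a list of 3 entries, a list of its own where there are three numbers: the shift along the tool's x, y, z in m, then the turn, a rotation vector about the tool's x, y, z in degrees, then the finger opening in m, from 0 to 0.0854. In form: [[[dx, dy, dz], [ax, ay, az], jaw], ...]. A call has 1 to 8 rows; each row shifts and turns the commanded pose from where the row before left it, along the tool's axes as they then stand; what a row does not reach is not made up. A row lasts 1/8 s, in which the tool goes at most 62.5 mm and 10.7 degrees, less where a joint would pass 70% of its speed; a pose out of reach is approached as far as the arm can. A call is refused whole if a number of a shift passes 0.0625 or a number of a turn 10.7, either way. A call with a gripper value outside its range is refused whole. The fingers move at their own pace and stop on an object; "force" is the grip in N (left out, the last holds). Time passes only in rows, so rows that do not move let the fingers close. It gives the time, the measured TCP pose, the force and the opening at its end, in the units of the state.
- env.observe(): the state, without advancing time (a new reading comes with each control period).
- env.get_image(name): name is "side" or "top" or "wrist"; returns a dict with "image" (420x560x3 uint8, red, green, blue), "vfov" (degrees; the focal length in pixels is half the picture's height over the tangent of half this angle, whatever the lens; pixels are square), "cx", "cy" (the principal point, pixels), "k1" (the pictures are not rectified: a ray, as slopes to the right and down, at radius r is drawn at 1 + k1 r^2 times it, then the intrinsics apply), "rvec" (rotation vector, rad) and "tvec" (3), from world to camera coordinates, as OpenCV has them; the wrist camera has in their place "tool_from_camera" (4x4, takes a point from camera to tool coordinates, whose origin is the TCP and whose axes are the tool frame's). Camera axes: x right, y down, z forward; pixel columns grow to the right and rows downward; lengths in m; the calibration is good to about 2 mm. A picture is of the moment at which its call begins: read the wrist's pose just before it. There is no depth.
- env.close_job(): hands the job in, once; it reports no verdict.
Trained networks look in a picture, given as the dict that the camera call returned (one of the last four; its "shot" number tells which), for a name from the list of things; names that differ only in an ending like _2 or _b are one class to them, and where a whole thing is asked for, a point or a joint stands for the part that bears it (a point fixed in the world has none). Each returns a list of dicts, best first, with "conf" (0 to 1); they miss things now and then, are a little off and sometimes report something else, mostly with a low value. They report only what shows in the picture. A call takes as long as a camera call. They do not tell look-alikes from the thing itself.
- env.outline_of(target, picture): "mask" (420x560 bool, what is visible of it) and "pixel" ([row, column] in pixels, amid what is visible of it).
The state is a dict: "time_s": time; "q": joint angles; "qvel": joint speeds; "joint_efforts": joint torques, N m; "position": TCP position; "tool_rot": TCP orientation; "ft_force": force on the tool from outside, world axes, zero at the start; "wrist_torque": the same for the moment, N m; "grip_width": finger opening in m.
Only numpy, scipy, OpenCV 4.12 (cv2) and the standard library are available. Lean on these libraries where they do the work, as an engineer would, in place of code of your own. Each camera call takes 0.05 s, during which the arm holds its last target.

## Task

The chipped white ceramic tile lying in the low metal tray has to go into the waste bin standing below the far edge of the bench. Push the stop bar across the tray's open end fully aside (to its open stop, and leave it there), then lay a fingertip on top of the tile and, pressing down only lightly (under 15 N at every moment, or it shatters), slide it flat along the tray and off the edge so that it drops into the bin and stays there. Leave the wash bottle, the beaker and the jar alone.

Things in the scene. Friction and masses are not known exactly. Their poses are not given: they have to be found in the camera images.
- tile: white ceramic tile, 90 x 90 x 8 mm, its +x +y corner broken off (18 x 18 mm notch), 120 to 210 g. Origin: centre of its underside, z up. Starts flat in the tray, x along the tray's x within 1 degree, about 2.5 mm play to the side rims, 2 to 10 mm to the back rim: no room to grip it or push from behind; drag it by a fingertip pressed on top. With its centre 10 mm past the lip it tips off when let go
- tile_top (a point): centre of the tile's upper face. The tile shatters above 15 N from the robot; 6 to 10 N down is ample to drag it (friction on the tray about 0.4, on finger pads more). Heights are measured to about 1 mm and the deck yields under the finger, less and less towards the lip: touch down slowly, go by the force felt and keep correcting the height while sliding. Pressing a little behind its centre is best
- tray: fixed low aluminium tray, open at one end. Origin: on the upper face of its floor, middle of the open end (lip). x points level out of the open end, over the bench's far edge, which the lip overhangs 15 to 45 mm; y to its left, z up. Floor: x = -180 to 0 mm, y = -55 to 55 mm, 20 to 32 mm above the bench. A track for the stop bar (x -22 to -2 mm) goes on to y = 182 mm, 2.5 mm lower
- tray_back (a point): on the tray floor at the middle of the back rim's inner face, 172 mm behind the lip; side rims' inner faces at tray y = -47.5 and 47.5 mm, ending 20 mm before the lip; rims 8 mm thick, 10 mm high. Floor and rims are a sprung deck hinged across the lip, near level at rest: its back sinks under load, about 1 mm per N pressed 145 mm behind the lip, at the lip not at all; end stop 14 mm down
- gate (a joint): how far the dark steel stop bar is slid towards the tray's +y, in m: 0 to 0.012 at the start (it blocks the open end), end stop at 0.125; fully aside from 0.105 on. It slides stiffly (1 to 2 N) and stays where left. The bar is 108 mm long (along tray y), 10 mm thick, centred at tray x = -10 mm, its top 13 mm above the tray floor
- gate_pin (a point): top centre of the upright steel pin on the middle of the stop bar: 12 mm diameter, top 44 mm above the tray floor, 31 mm above the bar. Push it sideways (tray +y) or pinch it from above
- bin_mouth (a point): centre of the open mouth, at rim height, of the black rectangular waste bin with grey rim standing on the floor under the tray's open end, rim about 85 mm below the tray floor. Inside 268 mm along its x, 328 mm along its y, 105 mm deep to a cardboard bottom; its x points roughly as the tray's x
- wash_bottle: bystander: white bottle, 64 mm diameter, 160 mm tall, standing on the bench; origin at the centre of its underside
- beaker: bystander: glass beaker, 70 mm diameter, 90 mm tall, standing on the bench; origin at the centre of its underside
- jar: bystander: amber jar with white lid, 56 mm diameter, 80 mm tall, standing on the bench; origin at the centre of its underside
Things that resemble listed ones, but are neither listed nor needed, are in the scene too. Of the things like the tile, leave any that is black, green or pink; of the rest the larger one is meant.

How it is judged (in metres and radians):
On the way, in this order (a step that is already met when the one before it is completed fails the run):
1. the stop bar is pushed fully aside (value of joint gate above 0.105 m), for 0.2 s.
2. the tile, under a finger pressed on it, has been slid flat at least half of its way out (x of tile in the frame of tray above -0.06 m and z of tile in the frame of tray below 0.008 m and contact force between the fingers and tile above 0.5 N and angle between tile's own z axis and vertical below 0.15 rad), for 0.1 s.
At the end, for the whole second after the job is handed in: the tile lies at rest (under 0.05 m/s) inside the bin, its centre at least 40 mm below the rim; the stop bar is still at least 105 mm aside; wash bottle, beaker and jar within 20 mm of where they stood (x of tile in the frame of bin_mouth between -0.135 and 0.135 m and y of tile in the frame of bin_mouth between -0.165 and 0.165 m and z of tile in the frame of bin_mouth between -0.12 and -0.04 m and linear speed of tile below 0.05 m/s and value of joint gate above 0.105 m and distance of each of wash_bottle, beaker, jar from where it was at the start of the episode below 0.02 m); the robot touches nothing.
It fails at once if the tile is pressed with more than 15 N by the robot (it shatters) (contact force between the arm and tile above 15 N).
It fails at once if the tile is pressed with more than 15 N by the fingers (it shatters) (contact force between the fingers and tile above 15 N).
It fails at once if the wash bottle is moved by more than 20 mm (distance of wash_bottle from where it was at the start of the episode above 0.02 m).
It fails at once if the beaker is moved by more than 20 mm (distance of beaker from where it was at the start of the episode above 0.02 m).
It fails at once if the jar is moved by more than 20 mm (distance of jar from where it was at the start of the episode above 0.02 m).
It also fails if it takes over 69 s, if anything falls off the work surface, if the arm or the gripper's body presses on something with over 40 N, if the wrist force passes 120 N, or if a joint passes its speed limit or range.

## Working session

There is one attempt and no reset: what is moved stays moved. The work goes in short steps, Python scripts to look and compute and a tool call to move; the robot and the scene stay as the last step left them, time stands still between calls to the robot, and variables do not carry over. Pictures are saved under pics/ and viewed, and the job is handed in when it is done.

Besides the shell and the picture viewer there is one more tool, called after "Request:" as name(argument=value, ...), one argument or row to a line, values as JSON. carry_out: Moves the arm, as the interface text tells. Its arguments: {"type":"object","properties":{"plan":{"type":"array","items":{"type":"array"}},"force":{"type":"number"}},"required":["plan"]}

```bash
ls; mkdir -p pics; python3 - <<'E'
from rig import env
import cv2,pickle
s=env.observe(); print({k:s[k] for k in s})
d={}
for n in ("side","top","wrist"):
    p=env.get_image(n); d[n]=p
    cv2.imwrite(f"pics/{n}0.png",p["image"][:,:,::-1])
    print(n,{k:v for k,v in p.items() if k!="image"})
    if n=='wrist': continue
pickle.dump((s,d),open("s0.pkl","wb"))
E
```

```text
pics
{'time_s': 0.0, 'q': array([ 5.22383455e+01,  2.18428365e+01,  7.43845033e+01, -1.52407644e-04,
        8.38586338e+01, -1.23361351e+01]), 'qvel': array([-0.01545444,  0.00824179, -0.03165243, -0.01241325, -0.10917093,
        0.05421592]), 'joint_efforts': array([ 3.19399842e-04, -4.48465562e+01, -2.31275314e+01, -3.05060430e-04,
        4.81078896e-03,  2.89203498e-06]), 'position': array([0.23592708, 0.4964497 , 0.19539599]), 'tool_rot': array([[ 4.29336503e-01, -9.16795982e-04, -9.03144134e-01],
       [ 9.03143409e-01, -1.18787982e-03,  4.29337365e-01],
       [-1.46644146e-03, -9.99998874e-01,  3.17998080e-04]]), 'ft_force': array([-0.70940714,  0.0059469 ,  0.59485087]), 'wrist_torque': array([0.001769  , 0.01111906, 0.0214453 ]), 'grip_width': 0.0855436053970225}
side {'vfov': 53.068669834061716, 'cx': 274.8962646017437, 'cy': 207.60817962237903, 'k1': -0.03845465739857193, 'rvec': array([ 2.08452634, -0.32400221,  0.18945481]), 'tvec': array([-0.51891247,  0.13534307,  0.86564355]), 'shot': 1}
top {'vfov': 50.366250059337915, 'cx': 276.3731340687807, 'cy': 208.889863220775, 'k1': -0.11168384065836684, 'rvec': array([ 2.16544983, -2.12629958,  0.11632426]), 'tvec': array([-0.00274549,  0.56127943,  1.16267394]), 'shot': 2}
wrist {'vfov': 58.25232705352219, 'cx': 275.33311506512825, 'cy': 210.86578016059812, 'k1': -0.034975544652268896, 'tool_from_camera': array([[ 9.99999130e-01, -1.18447878e-03,  5.81153474e-04,
         3.21246991e-04],
       [-9.04283428e-04, -2.94573318e-01,  9.55628454e-01,
        -1.77395153e-01],
       [-9.60729320e-04, -9.55628148e-01, -2.94574133e-01,
         7.46284961e-02],
       [ 0.00000000e+00,  0.00000000e+00,  0.00000000e+00,
         1.00000000e+00]]), 'shot': 3}
```

View pics/side0.png

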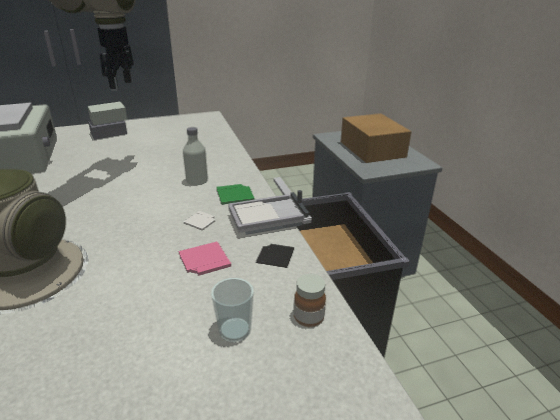

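View pics/top0.png

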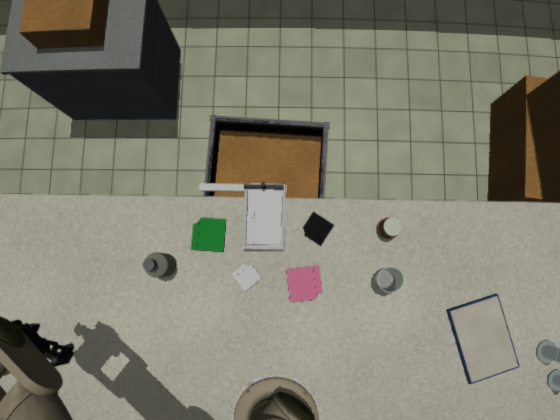

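View pics/wrist0.png

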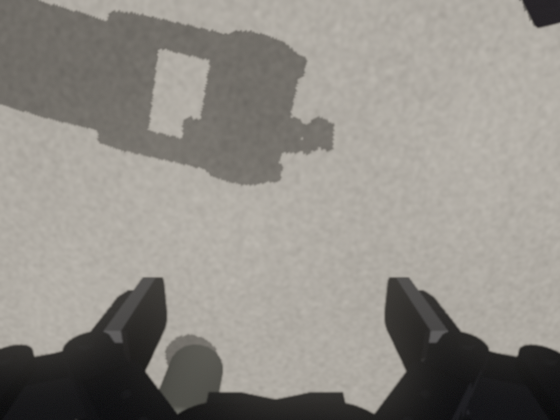

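```bash
cat > h.py <<'E'
import numpy as np,cv2
def K(p):
    f=210/np.tan(np.radians(p["vfov"])/2); return f
def cam(p,s=None):
    "R,C world_from_cam"
    if "rvec" in p:
        R=cv2.Rodrigues(np.array(p["rvec"]))[0]; return R.T,-R.T@p["tvec"]
    T=np.array(p["tool_from_camera"]); W=np.array(s["tool_rot"])
    return W@T[:3,:3],np.array(s["position"])+W@T[:3,3]
def ray(p,s,uv):
    f=K(p); x=np.array([(uv[0]-p["cx"])/f,(uv[1]-p["cy"])/f])
    u=x.copy()
    for _ in range(20): u=x/(1+p["k1"]*(u@u))
    R,C=cam(p,s); d=R@np.array([u[0],u[1],1]); return C,d/np.linalg.norm(d)
def onz(p,s,uv,z):
    C,d=ray(p,s,uv); return C+d*(z-C[2])/d[2]
def proj(p,s,X):
    R,C=cam(p,s); c=R.T@(np.array(X)-C); u=c[:2]/c[2]; u=u*(1+p["k1"]*(u@u)); f=K(p)
    return np.array([u[0]*f+p["cx"],u[1]*f+p["cy"]])
def tri(L):
    A=np.zeros((3,3));b=np.zeros(3)
    for p,s,uv in L:
        C,d=ray(p,s,uv);P=np.eye(3)-np.outer(d,d);A+=P;b+=P@C
    return np.linalg.solve(A,b)
E
python3 - <<'E'
import pickle,cv2
from h import *
s,d=pickle.load(open("s0.pkl","rb"))
t=d["top"]; sd=d["side"]
im=t["image"][:,:,::-1]
cv2.imwrite("pics/topz.png",cv2.resize(im[110:310,150:420],None,fx=2.9,fy=2.9,interpolation=cv2.INTER_CUBIC))
im=sd["image"][:,:,::-1]
cv2.imwrite("pics/sidez.png",cv2.resize(im[150:350,160:420],None,fx=3,fy=3,interpolation=cv2.INTER_CUBIC))
for n,uv,z in [("pin",(264,185),.07),("bottle",(157,268),0),("jar",(389,232),0.0),("beaker",(385,283),0),("tray bl",(245,250),.03),("br",(285,250),.03),("lip l",(246,184),.03),("lip r",(286,184),.03),("track end",(201,187),.03)]: print(n,onz(t,None,uv,z).round(3))
E
```

```text
pin [0.62  0.041 0.07 ]
bottle [0.396 0.335 0.   ]
jar [ 0.507 -0.303  0.   ]
beaker [ 0.368 -0.291  0.   ]
tray bl [0.45  0.089 0.03 ]
br [ 0.452 -0.018  0.03 ]
lip l [0.629 0.092 0.03 ]
lip r [ 0.631 -0.017  0.03 ]
track end [0.619 0.215 0.03 ]
```

View pics/topz.png

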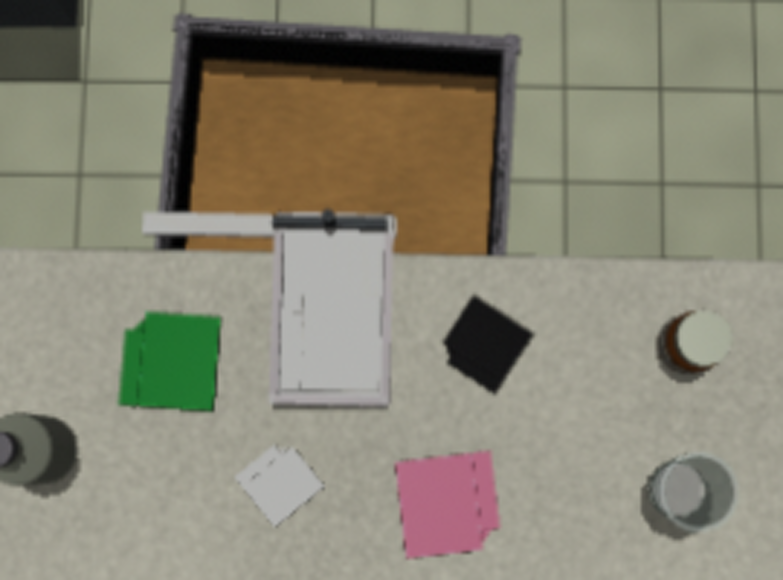

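View pics/sidez.png

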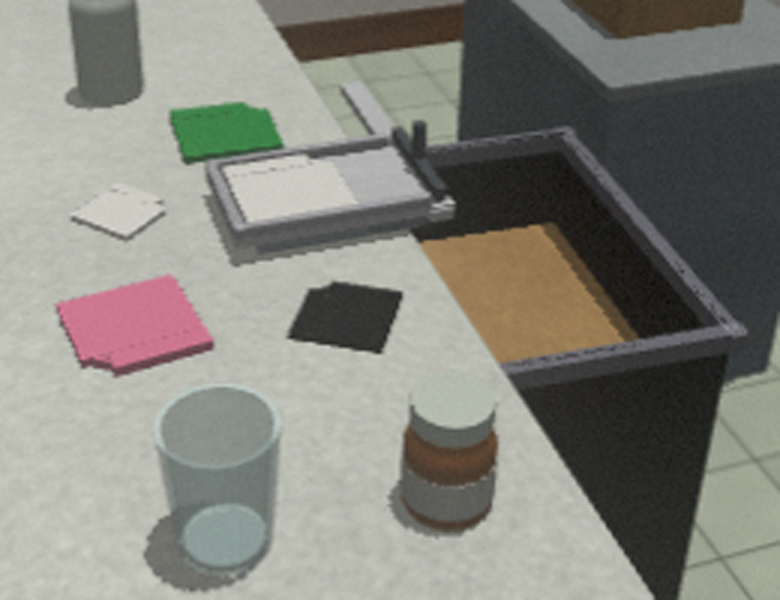

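Request:
carry_out(
  plan=[
    [[0,-0.02,0],[0,-8.45,0],0],
    [[0,-0.02,0],[0,-8.45,0],0],
    [[0,-0.02,0],[0,-8.45,0],0],
    [[-0.05,0,-0.025],[0,0,0],0],
    [[-0.05,0,-0.025],[0,0,0],0],
    [[-0.05,0,-0.025],[0,0,0],0],
    [[-0.05,0,-0.025],[0,0,0],0],
    [[-0.05,0,-0.025],[0,0,0],0],
  ],
)

```text
time_s: 1.15
position: [0.3612, 0.2449, 0.256]
tool_rot: [[0.001, -0.0, -1.0], [1.0, -0.0, 0.001], [-0.0, -1.0, 0.0]]
ft_force: [0.7, 1.0, 0.5]
grip_width: 0.0
```

Request:
carry_out(
  plan=[
    [[-0.05,0,-0.025],[0,0,0],0],
    [[-0.05,0,-0.025],[0,0,0],0],
    [[-0.05,0,-0.025],[0,0,0],0],
    [[-0.05,0,-0.015],[0,0,0],0],
    [[0,0,0],[0,0,0],0],
    [[0,0,0],[0,0,0],0],
  ],
)

```text
time_s: 1.9
position: [0.4502, 0.0468, 0.2559]
tool_rot: [[0.002, -0.0, -1.0], [1.0, 0.0, 0.002], [0.0, -1.0, 0.0]]
ft_force: [-1.0, 0.4, 0.1]
grip_width: 0.0005
```

```bash
python3 - <<'E'
from rig import env
import cv2,pickle,numpy as np
s=env.observe(); p=env.get_image("wrist")
print(s["position"],s["tool_rot"].round(4),s["ft_force"],s["grip_width"],s["time_s"],s["q"])
o={n:env.outline_of(n,p) for n in ("tile","gate_pin","gate","tray")}
for n in o: print(n,[(round(x["conf"],2),x["pixel"],int(x["mask"].sum())) for x in o[n]])
pickle.dump((s,p,o),open("w1.pkl","wb"))
cv2.imwrite("pics/w1.png",cv2.resize(p["image"][:,:,::-1],(800,600)))
E
```

```text
[0.45023258 0.04678484 0.25589826] [[ 1.6e-03 -5.0e-04 -1.0e+00]
 [ 1.0e+00  4.0e-04  1.6e-03]
 [ 4.0e-04 -1.0e+00  5.0e-04]] [-0.98822541  0.40251256  0.05742489] 0.0004919447715479709 1.9 [-9.12469880e+00  9.53321021e+00  8.17918098e+01  1.80762903e-02
  8.87068215e+01 -9.90322952e+01]
tile [(0.92, [196.6, 399.9], 5379), (0.87, [101.3, 312.8], 3094), (0.77, [214.0, 152.7], 2967), (0.67, [83.4, 169.5], 7166), (0.66, [218.1, 271.7], 5952)]
gate_pin [(0.58, [306.6, 235.8], 49)]
gate []
tray []
```

View pics/w1.png

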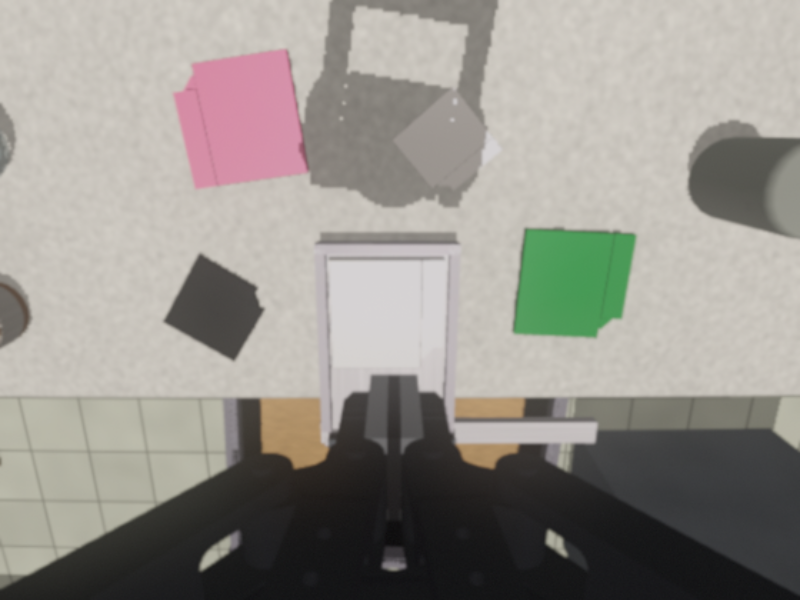

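```bash
python3 - <<'E'
import pickle,cv2
from h import *
s,p,o=pickle.load(open("w1.pkl","rb"))
s0,d=pickle.load(open("s0.pkl","rb"))
t,sd=d["top"],d["side"]
z=2.9; 
def T(x,y): return (150+(x+.5)/z-.5,110+(y+.5)/z-.5)
def S(x,y): return (160+(x+.5)/3-.5,150+(y+.5)/3-.5)
def W(x,y): return ((x+.5)*.7-.5,(y+.5)*.7-.5)
L={"pin top":[(t,None,T(329,213)),(sd,None,S(420,124))],
"backright rim outer":[(t,None,T(389,406)),(sd,None,S(238,228)),(p,s,W(317,244))],
"backleft rim outer":[(t,None,T(273,406)),(sd,None,S(207,167)),(p,s,W(459,244))],
"track end":[(t,None,T(143,224)),(p,s,W(596,422))],
}
for n,l in L.items():
    X=tri(l); print(n,X.round(4),[ (proj(a,b,X)-c).round(1) for a,b,c in l])
for zz in (.032,.040):
  for n,uv in (("tile bl",(330,260)),("tile br",(447,260)),("tile fl",(330,368)),("tile fr?",(447,340)),("line",(422,300))):
    print(zz,n,onz(p,s,W(*uv),zz).round(4))
m=o["tile"][1]
im=p["image"][:,:,::-1][160:320,200:340]
cv2.imwrite("pics/w1z.png",cv2.resize(im,None,fx=3.7,fy=3.7,interpolation=cv2.INTER_CUBIC))
E
```

```text
pin top [0.6235 0.0433 0.0698] [array([-0.1,  0.4]), array([ 0.5, -0.1])]
backright rim outer [ 0.4536 -0.0123  0.0354] [array([-0.8, -0.4]), array([-0.6,  0.2]), array([-2. ,  0.4])]
backleft rim outer [0.453  0.0944 0.0307] [array([-0.7, -0.9]), array([-0.5, -0.1]), array([-2.1, -1.3])]
track end [0.6222 0.2269 0.0061] [array([-0.6,  0.3]), array([-1.5,  0.6])]
0.032 tile bl [ 0.4662 -0.0013  0.032 ]
0.032 tile br [0.4665 0.0879 0.032 ]
0.032 tile fl [ 0.5558 -0.0047  0.032 ]
0.032 tile fr? [0.5317 0.0896 0.032 ]
0.032 line [0.4983 0.0692 0.032 ]
0.04 tile bl [ 4.644e-01 -4.000e-04  4.000e-02]
0.04 tile br [0.4647 0.0871 0.04  ]
0.04 tile fl [ 0.5522 -0.0037  0.04  ]
0.04 tile fr? [0.5286 0.0888 0.04  ]
0.04 line [0.4959 0.0688 0.04  ]
```

View pics/w1z.png

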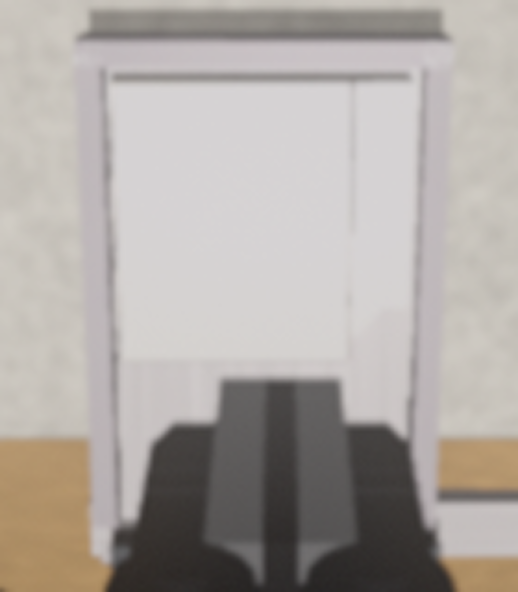

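Request:
carry_out(
  plan=[
    [[-0.012,0.02,-0.0434],[0,0,0],0],
    [[-0.012,0.02,-0.0434],[0,0,0],0],
    [[-0.012,0.02,-0.0434],[0,0,0],0],
    [[-0.011,0.02,-0.0434],[0,0,0],0],
    [[0,0.045,0],[0,0,0],0],
    [[0,0.045,0],[0,0,0],0],
    [[0,0.036,0],[0,0,0],0],
    [[0,0,0],[0,0,0],0],
  ],
)

```text
time_s: 3.15
position: [0.6226, 0.0001, 0.0478]
tool_rot: [[0.0, -0.005, -1.0], [1.0, 0.001, 0.0], [0.001, -1.0, 0.005]]
ft_force: [-1.1, -0.0, 0.1]
grip_width: -0.0002
```

```bash
python3 - <<'E'
from rig import env
import cv2
p=env.get_image("side")
cv2.imwrite("pics/s2.png",cv2.resize(p["image"][:,:,::-1][130:290,180:400],None,fx=3.5,fy=3.5))
E
```

```text
(no output)
```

View pics/s2.png

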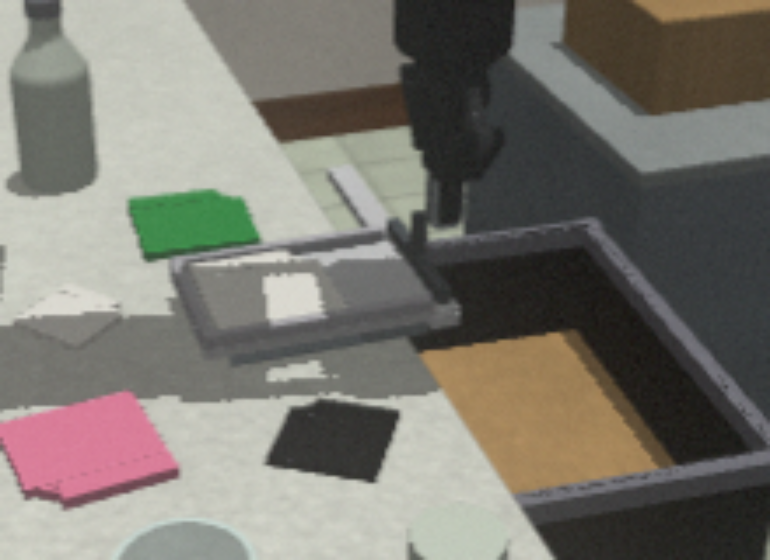

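```bash
python3 - <<'E'
import pickle
from h import *
s,d=pickle.load(open("s0.pkl","rb")); p=d["side"]
for X in ([.6226,0,.0478],[.6226,.0145,.0478],[.6226,-.0145,.0478],[.6116,-.0145,.0478],[.6235,.0433,.07],[.6235,.0433,.039],[.6335,.0415,.026],[.6235,-.01,.039],[.6235,.097,.039]):
    u=proj(p,None,X); print(X,((u-[180,130])*3.5).round(0))
from rig import env
t=env.get_image("top")
import cv2
cv2.imwrite("pics/t2.png",cv2.resize(t["image"][:,:,::-1][110:260,180:340],None,fx=4,fy=4))
for X in ([.6226,0,.0478],[.6235,.0433,.07]): print(((proj(t,None,X)-[180,110])*4).round())
E
```

```text
[0.6226, 0, 0.0478] [441. 270.]
[0.6226, 0.0145, 0.0478] [433. 260.]
[0.6226, -0.0145, 0.0478] [448. 281.]
[0.6116, -0.0145, 0.0478] [433. 283.]
[0.6235, 0.0433, 0.07] [420. 213.]
[0.6235, 0.0433, 0.039] [419. 251.]
[0.6335, 0.0415, 0.026] [432. 266.]
[0.6235, -0.01, 0.039] [447. 289.]
[0.6235, 0.097, 0.039] [393. 217.]
[398. 303.]
[332. 294.]
```

View pics/t2.png

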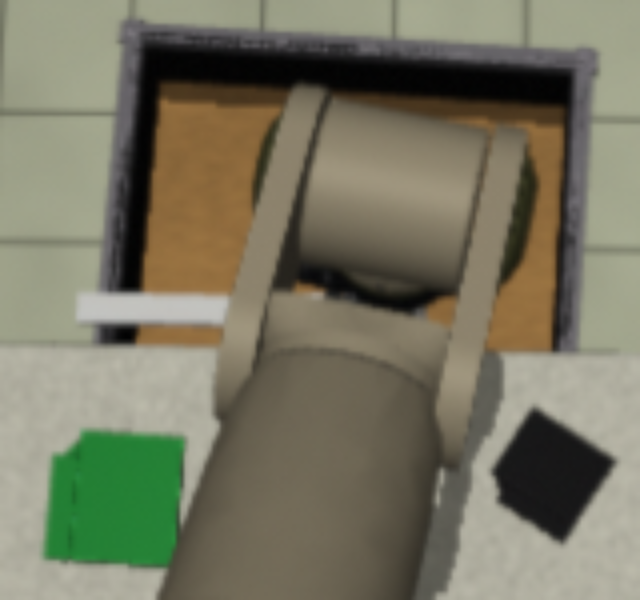

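```bash
python3 - <<'E'
from rig import env
import cv2
from h import *
s=env.observe();print(s["position"],s["time_s"])
p=env.get_image("side")
im=p["image"][:,:,::-1].copy()[160:230,280:350]
im=cv2.resize(im,None,fx=8,fy=8,interpolation=cv2.INTER_CUBIC)
im=cv2.convertScaleAbs(im,alpha=2,beta=10)
u=(proj(p,None,s["position"])-[280,160])*8
cv2.circle(im,tuple(int(a) for a in u),4,(0,0,255),-1)
cv2.imwrite("pics/s3.png",im)
E
```

```text
[ 6.24788634e-01 -4.97792906e-04  5.13778210e-02] 3.25
```

View pics/s3.png

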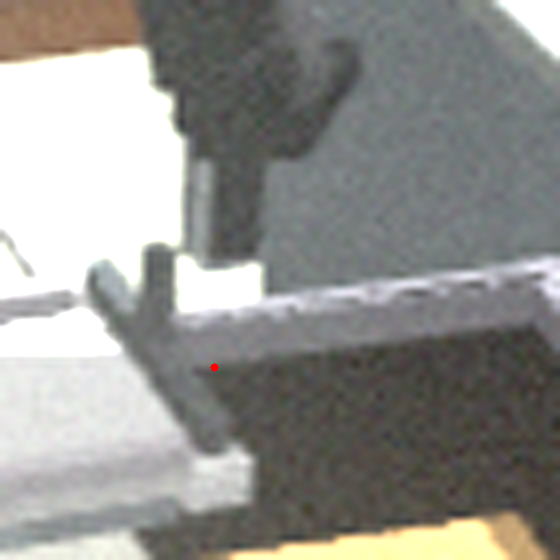

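```bash
python3 - <<'E'
import pickle
from h import *
s,d=pickle.load(open("s0.pkl","rb"))
print("side0 tcp",proj(d["side"],None,s["position"]),"top0",proj(d["top"],None,s["position"]))
s,p,o=pickle.load(open("w1.pkl","rb"))
print("wrist tcp (800)",proj(p,s,s["position"])/.7)
for a in (-.0145,.0145):
  for c in (-.011,.011): print(a,c,proj(p,s,s["position"]+s["tool_rot"]@[a,0,c])/.7)
from rig import env
s=env.observe();p=env.get_image("wrist");print(s["position"])
import cv2
cv2.imwrite("pics/w3.png",cv2.resize(p["image"][:,:,::-1],(800,600)))
im=cv2.resize(d["side"]["image"][:100,60:180,::-1],None,fx=6,fy=6); cv2.imwrite("pics/s0z.png",im)
E
```

```text
side0 tcp [124.49978402 103.02005004] top0 [ 64.07814064 334.18336974]
wrist tcp (800) [392.93973454 354.37368272]
-0.0145 -0.011 [352.92321867 382.53338643]
-0.0145 0.011 [351.44010859 325.28471739]
0.0145 -0.011 [433.02645296 382.44078014]
0.0145 0.011 [434.36352515 325.19141492]
[ 6.25097119e-01 -6.18015759e-04  5.19338408e-02]
```

View pics/w3.png

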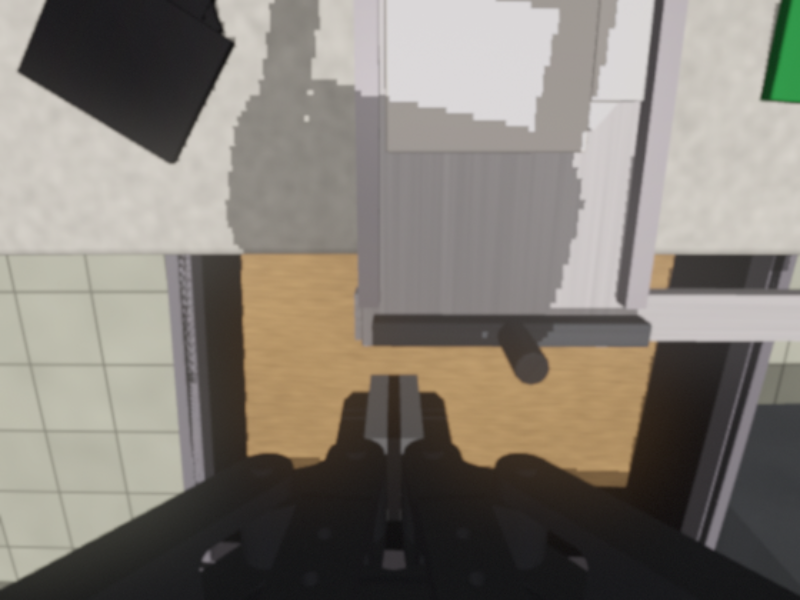

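View pics/s0z.png

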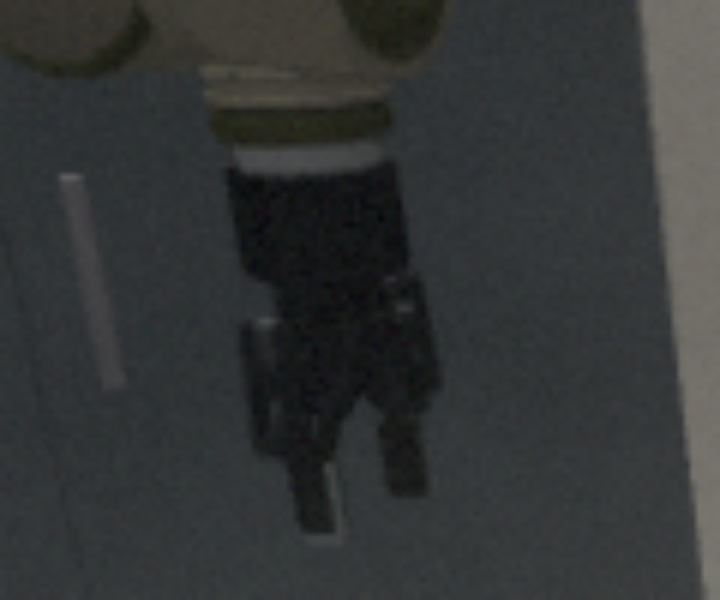

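```bash
python3 - <<'E'
import pickle
from h import *
from rig import env
s=env.observe();w=env.get_image("wrist");sd=env.get_image("side")
W=lambda x,y:((x+.5)*.7-.5,(y+.5)*.7-.5)
S=lambda x,y:(280+(x+.5)/8-.5,160+(y+.5)/8-.5)
l=[(w,s,W(370,377)),(sd,None,S(212,266))]
X=tri(l);print(s["position"],X,s["tool_rot"].T@(X-s["position"]),[proj(a,b,X)-c for a,b,c in l])
l=[(w,s,W(535,368)),(sd,None,S(160,250))]
X=tri(l);print("pin",X,[proj(a,b,X)-c for a,b,c in l])
l=[(w,s,W(374,345)),(sd,None,S(215,450))]
X=tri(l);print("bar near end",X,[proj(a,b,X)-c for a,b,c in l])
print(s["q"])
E
```

```text
[ 0.62514195 -0.0007625   0.05208692] [ 0.61689798 -0.00742475  0.09123778] [-0.00669715 -0.0391745   0.00810215] [array([-0.44642094,  3.54268735]), array([-0.55015002,  0.27620737])]
pin [0.62277497 0.04533197 0.06921159] [array([-0.01315306,  0.1035915 ]), array([-0.01814613,  0.00771435])]
bar near end [ 0.62595924 -0.00777636  0.02974653] [array([ 1.03566603, -7.4242784 ]), array([ 1.61906926, -0.69542781])]
[-1.09028896e+01  3.64331547e+01  7.36778193e+01 -1.31154002e-03
  6.96873229e+01 -1.00845874e+02]
```

Request:
carry_out(
  plan=[
    [[0.015,0,0],[0,0,0],0],
    [[0.012,0,0],[0,0,0],0],
    [[0.01,0,0],[0,0,0],0],
    [[0,0,0],[0,0,0],0],
    [[0,0,0],[0,0,0],0],
  ],
)

```text
time_s: 4.08
position: [0.6242, 0.0361, 0.05]
tool_rot: [[0.001, -0.0, -1.0], [1.0, -0.0, 0.001], [-0.0, -1.0, 0.0]]
ft_force: [-0.6, 0.5, -0.6]
grip_width: 0.0001
```

```bash
python3 - <<'E'
from rig import env
import cv2
from h import *
s=env.observe();w=env.get_image("wrist");p=env.get_image("side")
print(s["position"],s["ft_force"],s["joint_efforts"])
cv2.imwrite("pics/w4.png",cv2.resize(w["image"][:,:,::-1],(800,600)))
im=p["image"][:,:,::-1].copy()[160:230,280:350]
im=cv2.resize(im,None,fx=8,fy=8,interpolation=cv2.INTER_CUBIC)
cv2.imwrite("pics/s4.png",cv2.convertScaleAbs(im,alpha=2,beta=10))
E
```

```text
[0.62415068 0.0361243  0.04999198] [-0.64936888  0.49233851 -0.60184802] [ 5.11789508e-01 -5.50151217e+01 -2.00832707e+01  1.60401250e-02
  5.45046525e-03  5.77812127e-03]
```

View pics/w4.png

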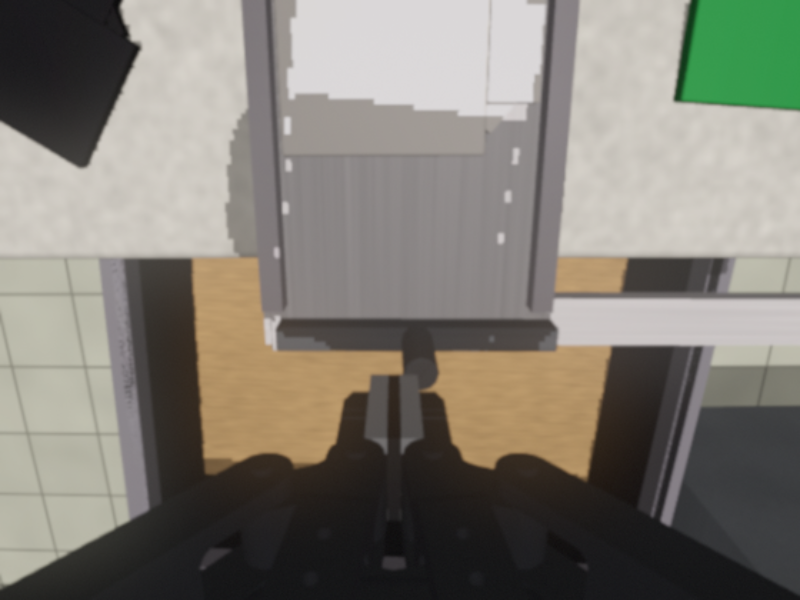

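View pics/s4.png

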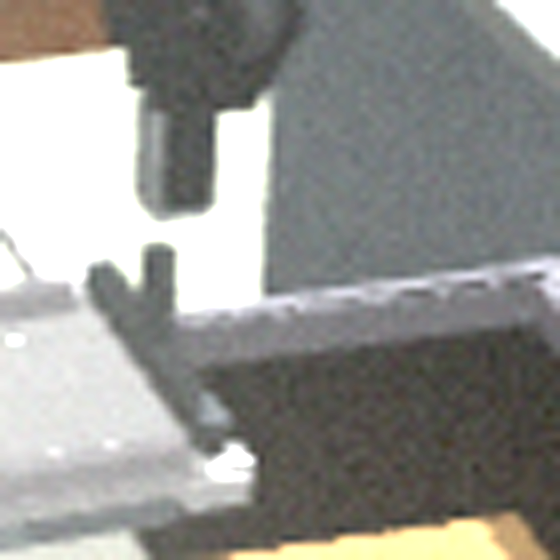

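Request:
carry_out(
  plan=[
    [[-0.03,0,0],[0,0,0],0],
    [[0,0.014,0],[0,0,0],0],
    [[0,0.014,0],[0,0,0],0],
    [[0,0.013,0],[0,0,0],0],
    [[0,0,0],[0,0,0],0],
    [[0,0,0],[0,0,0],0],
  ],
)

```text
time_s: 4.92
position: [0.6243, 0.0064, 0.0092]
tool_rot: [[0.001, 0.0, -1.0], [1.0, -0.0, 0.001], [-0.0, -1.0, -0.0]]
ft_force: [0.4, -1.0, -0.0]
grip_width: 0.0002
```

```bash
cat > snap.py <<'E'
from rig import env
import cv2,sys
from h import *
n=sys.argv[1]
s=env.observe();w=env.get_image("wrist");p=env.get_image("side")
print(s["position"],s["ft_force"],s["grip_width"],s["time_s"])
cv2.imwrite(f"pics/w{n}.png",cv2.resize(w["image"][:,:,::-1],(800,600)))
a=[int(x) for x in sys.argv[2:6]] if len(sys.argv)>2 else [150,230,250,350]
im=p["image"][:,:,::-1].copy()[a[0]:a[1],a[2]:a[3]]
im=cv2.resize(im,None,fx=7,fy=7,interpolation=cv2.INTER_CUBIC)
cv2.imwrite(f"pics/s{n}.png",cv2.convertScaleAbs(im,alpha=1.6,beta=10))
E
python3 snap.py 5
```

```text
[0.62430532 0.00644556 0.00923162] [ 0.39768656 -1.04395462 -0.04104089] 0.00017707312882749585 4.925
```

View pics/w5.png

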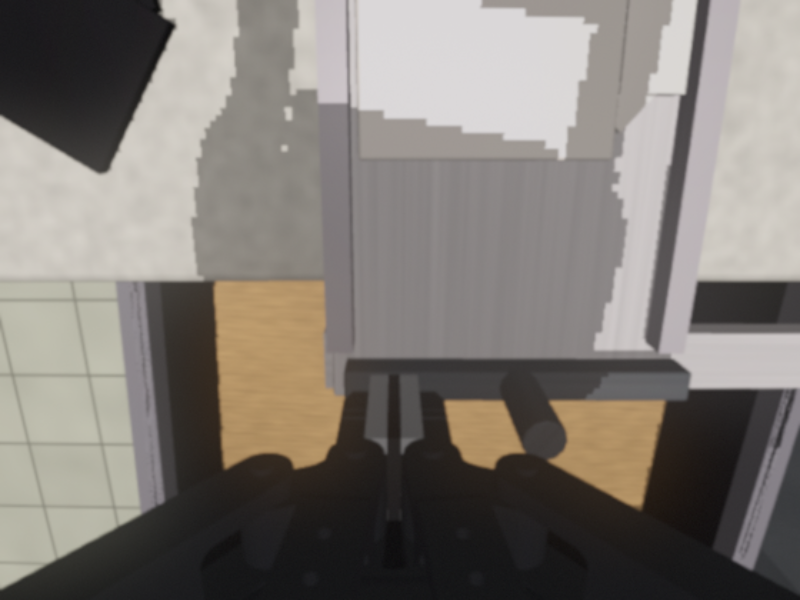

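View pics/s5.png

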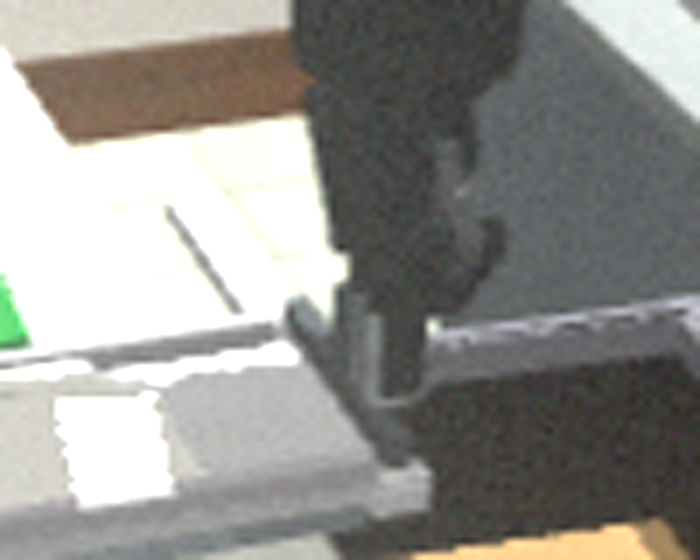

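Request:
carry_out(
  plan=[
    [[0.02,0,0],[0,0,0],0],
    [[0.015,0,0],[0,0,0],0],
    [[0.015,0,0],[0,0,0],0],
    [[0.015,0,0],[0,0,0],0],
    [[0.015,0,0],[0,0,0],0],
    [[0.015,0,0],[0,0,0],0],
    [[0.015,0,0],[0,0,0],0],
    [[0.015,0,0],[0,0,0],0],
  ],
)

```text
time_s: 6.02
position: [0.6242, 0.1321, 0.009]
tool_rot: [[0.001, -0.0, -1.0], [1.0, -0.0, 0.001], [-0.0, -1.0, 0.0]]
ft_force: [0.9, -0.8, 0.5]
grip_width: 0.0
```

Request:
carry_out(
  plan=[
    [[0.007,0,0],[0,0,0],0],
    [[0,0,0],[0,0,0],0],
    [[0,0,0],[0,0,0],0],
  ],
)

```text
time_s: 6.4
position: [0.6241, 0.138, 0.0088]
tool_rot: [[0.002, -0.001, -1.0], [1.0, 0.0, 0.002], [0.0, -1.0, 0.001]]
ft_force: [0.0, 0.4, 0.9]
grip_width: -0.0002
```

```bash
python3 snap.py 6
```

```text
[0.62405577 0.13797639 0.0088347 ] [0.04645684 0.42937311 0.89120955] -0.00017177649972332376 6.4
```

View pics/w6.png

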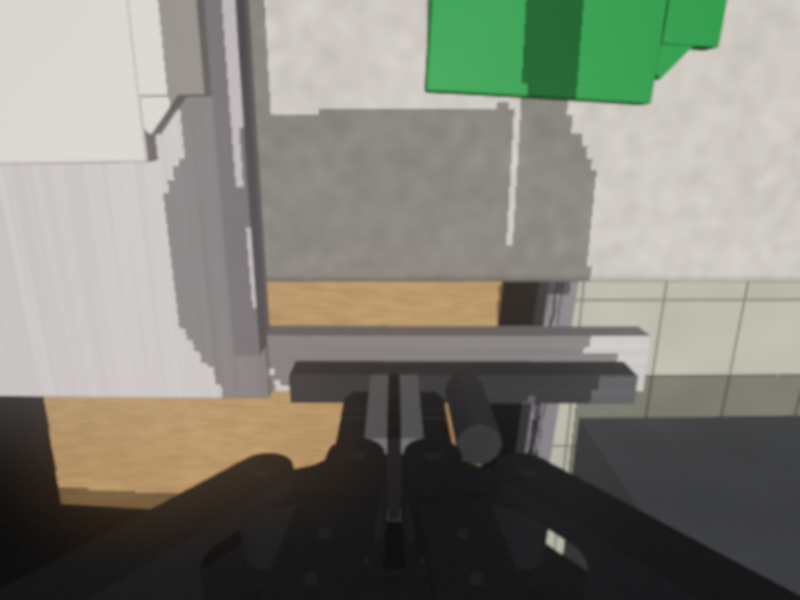

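View pics/s6.png

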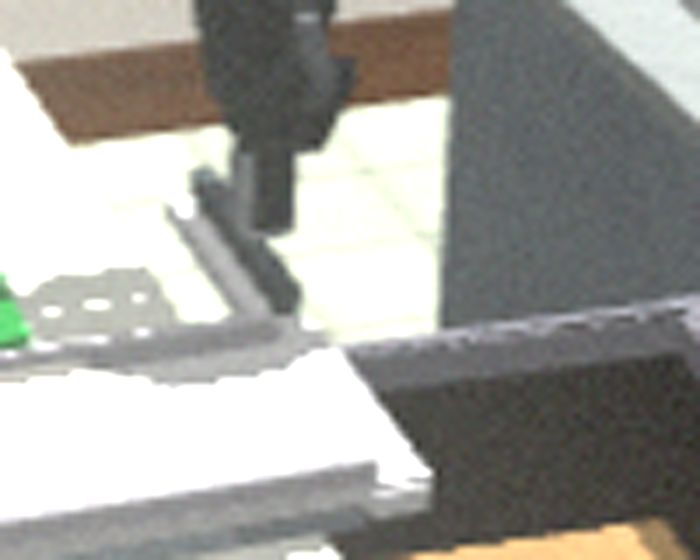

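```bash
python3 - <<'E'
from h import *
from rig import env
s=env.observe();w=env.get_image("wrist")
W=lambda x,y:((x+.5)*.7-.5,(y+.5)*.7-.5)
print("pin",onz(w,s,W(481,446),.070),"bar ends",onz(w,s,W(292,400),.039),onz(w,s,W(636,400),.039),"track end",onz(w,s,W(649,335),.0235),"tray edge",onz(w,s,W(270,397),.026),"rim in/out",onz(w,s,W(265,280),.036))
E
```

```text
pin [0.62306925 0.15956882 0.07      ] bar ends [0.62639824 0.10704598 0.039     ] [0.62694412 0.21220749 0.039     ] track end [0.61158725 0.22114605 0.0235    ] tray edge [0.63205996 0.09708288 0.026     ] rim in/out [0.58943971 0.10087411 0.036     ]
```

Request:
carry_out(
  plan=[
    [[0.004,0,0],[0,0,0],0],
    [[0,0,0],[0,0,0],0],
    [[0,0,0],[0,0,0],0],
    [[-0.01,0,0],[0,0,0],0],
    [[0,-0.045,0],[0,0,0],0],
    [[-0.03,0,0.045],[0,0,0],0],
    [[-0.03,0,0.045],[0,0,0],0],
    [[-0.029,0,0.044],[0,0,0],0],
  ],
)

```text
time_s: 7.55
position: [0.4886, 0.0421, 0.0542]
tool_rot: [[0.001, 0.001, -1.0], [1.0, -0.0, 0.001], [-0.0, -1.0, -0.001]]
ft_force: [0.6, -0.9, -0.1]
grip_width: 0.0
```

Request:
carry_out(
  plan=[
    [[0,0.03,0],[0,0,0],0],
    [[0,0.01,0],[0,0,0],0],
    [[0,0,0],[0,0,0],0],
    [[0,0,0],[0,0,0],0],
  ],
)

```text
time_s: 8.05
position: [0.4909, 0.0435, 0.0145]
tool_rot: [[0.001, 0.001, -1.0], [1.0, -0.0, 0.001], [-0.0, -1.0, -0.001]]
ft_force: [0.2, -0.0, 0.5]
grip_width: 0.0001
```

```bash
python3 snap.py 7 140 220 210 330; python3 -c "
from rig import env
import cv2
p=env.get_image('top');cv2.imwrite('pics/t7.png',cv2.resize(p['image'][:,:,::-1][110:260,180:340],None,fx=4,fy=4))"
```

```text
[0.49086049 0.0434531  0.01453892] [ 0.17010261 -0.00258214  0.53996658] 8.137946628330606e-05 8.05
```

View pics/w7.png

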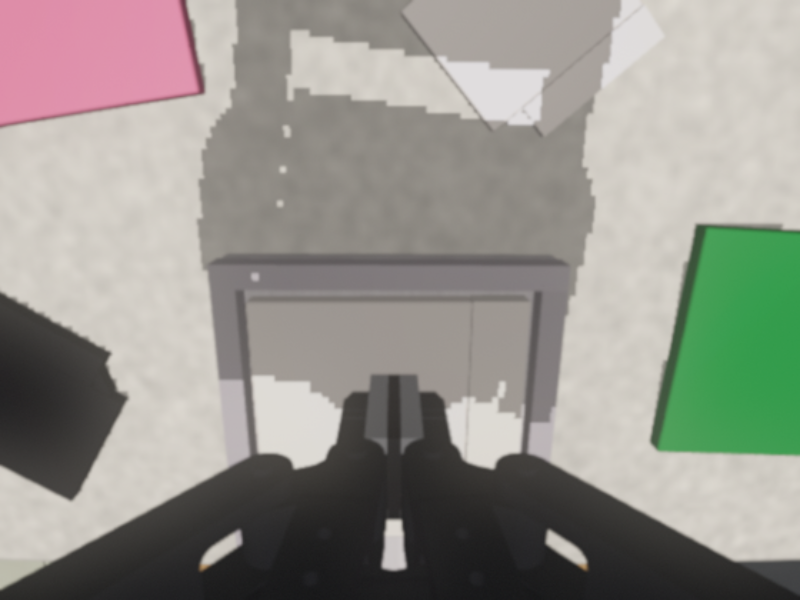

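View pics/s7.png

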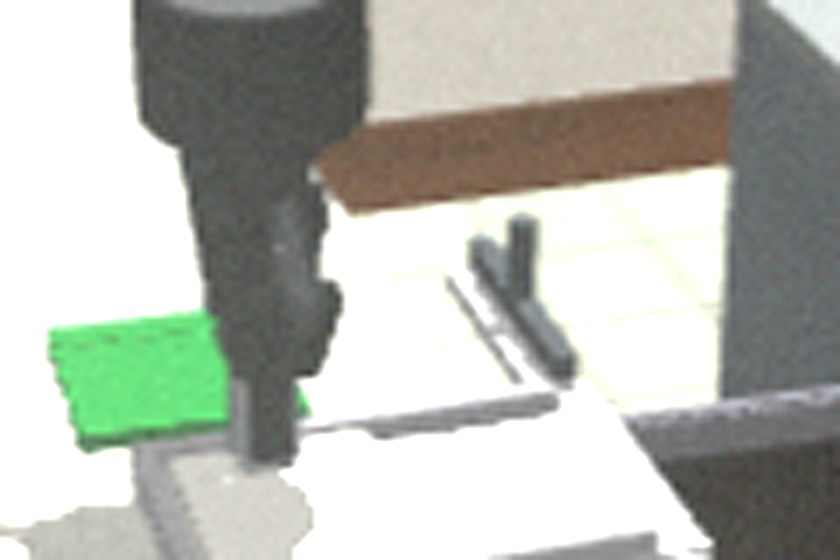

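View pics/t7.png

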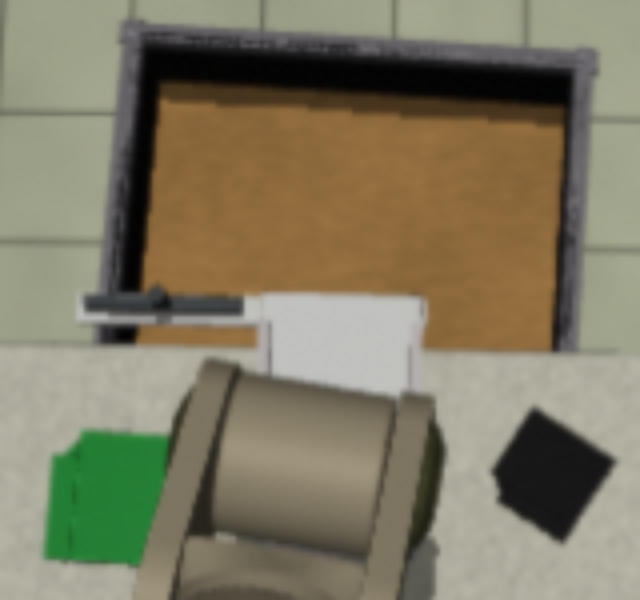

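Request:
carry_out(
  plan=[
    [[0,0.005,0],[0,0,0],0],
    [[0,0.005,0],[0,0,0],0],
    [[0,0.004,0],[0,0,0],0],
    [[0,0,0],[0,0,0],0],
  ],
)

```text
time_s: 8.7
position: [0.4899, 0.0434, -0.0004]
tool_rot: [[0.001, -0.001, -1.0], [1.0, 0.0, 0.001], [0.0, -1.0, 0.001]]
ft_force: [0.6, -0.2, -0.2]
grip_width: 0.0001
```

Request:
carry_out(
  plan=[
    [[0,0.002,0],[0,0,0],0],
    [[0,0.001,0],[0,0,0],0],
    [[0,0,0],[0,0,0],0],
  ],
)

```text
time_s: 9.07
position: [0.4901, 0.0434, -0.003]
tool_rot: [[0.001, -0.0, -1.0], [1.0, 0.0, 0.001], [0.0, -1.0, 0.0]]
ft_force: [-0.6, -0.9, -0.4]
grip_width: 0.0003
```

Request:
carry_out(
  plan=[
    [[0,0.002,0],[0,0,0],0],
    [[0,0.001,0],[0,0,0],0],
    [[0,0,0],[0,0,0],0],
  ],
)

```text
time_s: 9.45
position: [0.4902, 0.0433, -0.0059]
tool_rot: [[0.001, 0.0, -1.0], [1.0, -0.0, 0.001], [-0.0, -1.0, -0.0]]
ft_force: [-1.2, 0.3, 1.8]
grip_width: -0.0003
```

Request:
carry_out(
  plan=[
    [[0,0.002,0],[0,0,0],0],
    [[0,0,0],[0,0,0],0],
    [[0,0,0],[0,0,0],0],
  ],
)

```text
time_s: 9.82
position: [0.4901, 0.0434, -0.0079]
tool_rot: [[0.001, 0.0, -1.0], [1.0, -0.0, 0.001], [-0.0, -1.0, -0.0]]
ft_force: [-0.8, -0.4, 3.7]
grip_width: 0.0006
```

Request:
carry_out(
  plan=[
    [[0,0.002,0],[0,0,0],0],
    [[0,0.002,0],[0,0,0],0],
    [[0,0,0],[0,0,0],0],
    [[0,0,0],[0,0,0],0],
  ],
)

```text
time_s: 10.32
position: [0.4901, 0.0433, -0.0117]
tool_rot: [[0.001, 0.0, -1.0], [1.0, -0.0, 0.001], [-0.0, -1.0, -0.0]]
ft_force: [-1.6, -0.4, 7.9]
grip_width: -0.0
```

```bash
python3 - <<'E'
from rig import env
F=[]
for i in range(4):
    F.append(env.observe()["ft_force"].round(2)); env.get_image("side")
print(F, env.observe()["position"])
E
```

```text
[array([-1.6 , -0.41,  7.93]), array([-2.6 , -0.29,  7.79]), array([-2.47, -0.46,  8.22]), array([-0.87, -0.89,  8.08])] [ 0.49012147  0.04334908 -0.01171927]
```

Request:
carry_out(
  plan=[
    [[0,-0.0005,-0.005],[0,0,0],0],
    [[0,-0.0005,-0.005],[0,0,0],0],
    [[0,0,0],[0,0,0],0],
  ],
)

```text
time_s: 10.9
position: [0.5004, 0.0434, -0.0107]
tool_rot: [[0.001, 0.0, -1.0], [1.0, 0.0, 0.001], [0.0, -1.0, -0.0]]
ft_force: [-1.7, 0.5, 8.1]
grip_width: -0.0003
```

Request:
carry_out(
  plan=[
    [[0,-0.0005,-0.005],[0,0,0],0],
    [[0,-0.0005,-0.005],[0,0,0],0],
    [[0,0,0],[0,0,0],0],
  ],
)

```text
time_s: 11.28
position: [0.5104, 0.0434, -0.0096]
tool_rot: [[0.001, 0.001, -1.0], [1.0, -0.0, 0.001], [-0.0, -1.0, -0.001]]
ft_force: [-1.3, 0.2, 8.1]
grip_width: -0.0
```

```bash
python3 snap.py 8 140 220 210 330
```

```text
[ 0.51043071  0.04335497 -0.00963488] [-1.30597184  0.23918619  8.14842979] -3.826109240783683e-05 11.275
```

View pics/w8.png

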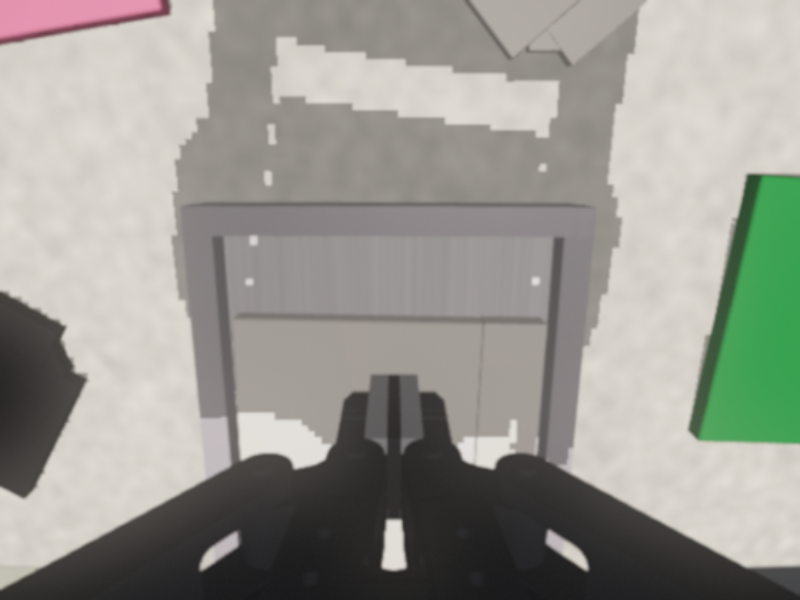

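Request:
carry_out(
  plan=[
    [[0,-0.00047,-0.005],[0,0,0],0],
    [[0,-0.00045,-0.005],[0,0,0],0],
    [[0,0,0],[0,0,0],0],
  ],
)

```text
time_s: 11.75
position: [0.5204, 0.0434, -0.0087]
tool_rot: [[0.001, 0.001, -1.0], [1.0, -0.0, 0.001], [-0.0, -1.0, -0.001]]
ft_force: [-1.3, 0.6, 8.6]
grip_width: -0.0002
```

Request:
carry_out(
  plan=[
    [[0,-0.00043,-0.005],[0,0,0],0],
    [[0,-0.00041,-0.005],[0,0,0],0],
    [[0,0,0],[0,0,0],0],
  ],
)

```text
time_s: 12.12
position: [0.5305, 0.0433, -0.0078]
tool_rot: [[0.001, 0.001, -1.0], [1.0, -0.0, 0.001], [-0.0, -1.0, -0.001]]
ft_force: [-2.1, 0.2, 8.2]
grip_width: 0.0002
```

Request:
carry_out(
  plan=[
    [[0,-0.00039,-0.005],[0,0,0],0],
    [[0,-0.00037,-0.005],[0,0,0],0],
    [[0,0,0],[0,0,0],0],
  ],
)

```text
time_s: 12.5
position: [0.5405, 0.0433, -0.007]
tool_rot: [[0.001, 0.001, -1.0], [1.0, -0.0, 0.001], [-0.0, -1.0, -0.001]]
ft_force: [-1.8, -0.1, 8.6]
grip_width: 0.0001
```

Request:
carry_out(
  plan=[
    [[0,-0.0004,-0.005],[0,0,0],0],
    [[0,-0.00033,-0.005],[0,0,0],0],
    [[0,0,0],[0,0,0],0],
  ],
)

```text
time_s: 12.88
position: [0.5505, 0.0433, -0.0062]
tool_rot: [[0.001, 0.001, -1.0], [1.0, -0.0, 0.001], [-0.0, -1.0, -0.001]]
ft_force: [-2.5, 0.5, 8.5]
grip_width: -0.0005
```

Request:
carry_out(
  plan=[
    [[0,-0.0003,-0.005],[0,0,0],0],
    [[0,-0.00028,-0.005],[0,0,0],0],
    [[0,0,0],[0,0,0],0],
  ],
)

```text
time_s: 13.25
position: [0.5606, 0.0433, -0.0056]
tool_rot: [[0.001, 0.001, -1.0], [1.0, -0.0, 0.001], [-0.0, -1.0, -0.001]]
ft_force: [-1.8, 0.4, 8.8]
grip_width: 0.0001
```

```bash
python3 snap.py 9 140 220 210 330
```

```text
[ 0.56055822  0.04328437 -0.0056056 ] [-1.75653041  0.35827015  8.83380878] 7.914285417422424e-05 13.25
```

View pics/w9.png

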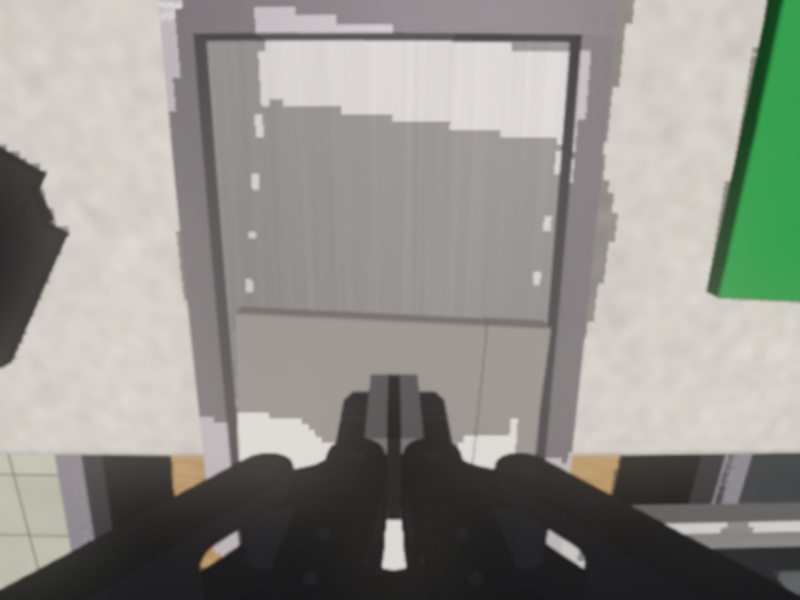

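View pics/s9.png

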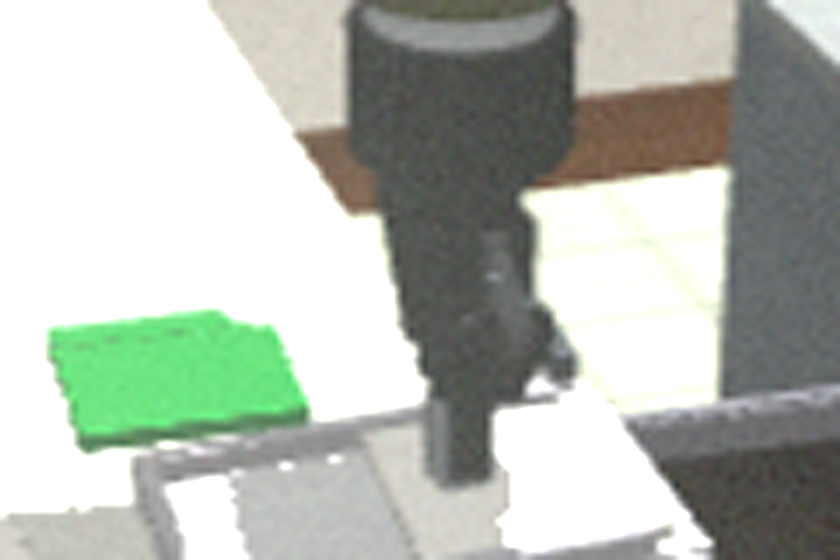

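Request:
carry_out(
  plan=[
    [[0,-0.0004,-0.005],[0,0,0],0],
    [[0,-0.0003,-0.005],[0,0,0],0],
    [[0,0,0],[0,0,0],0],
  ],
)

```text
time_s: 13.72
position: [0.5706, 0.0433, -0.0049]
tool_rot: [[0.001, 0.001, -1.0], [1.0, -0.0, 0.001], [-0.0, -1.0, -0.001]]
ft_force: [-1.0, 0.3, 7.8]
grip_width: 0.0001
```

Request:
carry_out(
  plan=[
    [[0,-0.00023,-0.005],[0,0,0],0],
    [[0,-0.00021,-0.005],[0,0,0],0],
    [[0,0,0],[0,0,0],0],
  ],
)

```text
time_s: 14.1
position: [0.5807, 0.0433, -0.0045]
tool_rot: [[0.001, 0.001, -1.0], [1.0, -0.0, 0.001], [-0.0, -1.0, -0.001]]
ft_force: [-1.0, 0.7, 7.4]
grip_width: 0.0002
```

Request:
carry_out(
  plan=[
    [[0,-0.00014,-0.005],[0,0,0],0],
    [[0,-0.00012,-0.005],[0,0,0],0],
    [[0,0,0],[0,0,0],0],
  ],
)

```text
time_s: 14.48
position: [0.5907, 0.0432, -0.0042]
tool_rot: [[0.001, 0.001, -1.0], [1.0, -0.0, 0.001], [-0.0, -1.0, -0.001]]
ft_force: [-0.7, 0.8, 7.8]
grip_width: -0.0
```

Request:
carry_out(
  plan=[
    [[0,-0.0001,-0.005],[0,0,0],0],
    [[0,0,0],[0,0,0],0],
  ],
)

```text
time_s: 14.72
position: [0.5956, 0.0432, -0.004]
tool_rot: [[0.001, 0.001, -1.0], [1.0, -0.0, 0.001], [-0.0, -1.0, -0.001]]
ft_force: [-1.5, 0.7, 8.7]
grip_width: 0.0003
```

Request:
carry_out(
  plan=[
    [[0,-0.00018,-0.005],[0,0,0],0],
    [[0,0,0],[0,0,0],0],
  ],
)

```text
time_s: 14.98
position: [0.6006, 0.0432, -0.0039]
tool_rot: [[0.001, 0.001, -1.0], [1.0, -0.0, 0.001], [-0.0, -1.0, -0.001]]
ft_force: [-1.8, 0.3, 7.9]
grip_width: -0.0
```

Request:
carry_out(
  plan=[
    [[0,-0.0001,-0.005],[0,0,0],0],
    [[0,0,0],[0,0,0],0],
  ],
)

```text
time_s: 15.22
position: [0.6056, 0.0432, -0.0038]
tool_rot: [[0.001, 0.001, -1.0], [1.0, -0.0, 0.001], [-0.0, -1.0, -0.001]]
ft_force: [-0.7, 0.1, 6.6]
grip_width: -0.0002
```

```bash
python3 snap.py 10 140 220 230 350
```

```text
[ 0.60563491  0.04319888 -0.00381591] [-0.74977914  0.13068799  6.61754959] -0.00015662895279912992 15.225
```

View pics/w10.png

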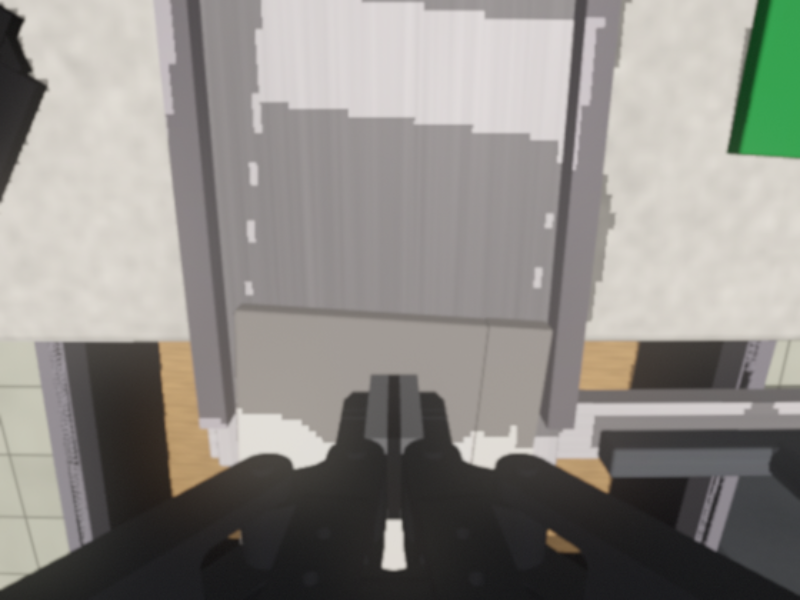

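View pics/s10.png

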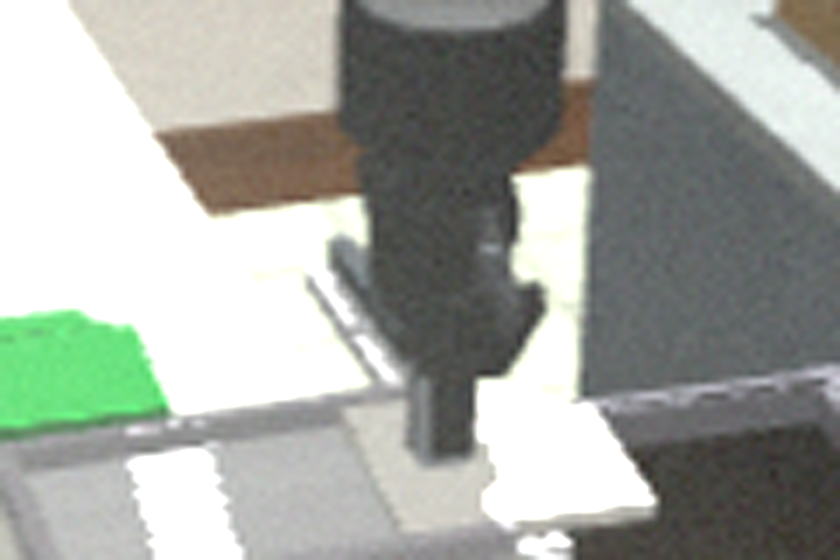

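Request:
carry_out(
  plan=[
    [[0,-5e-05,-0.005],[0,0,0],0],
    [[0,0,0],[0,0,0],0],
  ],
)

```text
time_s: 15.58
position: [0.6106, 0.0432, -0.0038]
tool_rot: [[0.001, 0.001, -1.0], [1.0, -0.0, 0.001], [-0.0, -1.0, -0.001]]
ft_force: [-1.4, 0.4, 7.2]
grip_width: -0.0001
```

Request:
carry_out(
  plan=[
    [[0,-5e-05,-0.005],[0,0,0],0],
    [[0,0,0],[0,0,0],0],
  ],
)

```text
time_s: 15.82
position: [0.6156, 0.0432, -0.0037]
tool_rot: [[0.001, 0.001, -1.0], [1.0, -0.0, 0.001], [-0.0, -1.0, -0.001]]
ft_force: [-1.1, 0.1, 7.2]
grip_width: 0.0001
```

```bash
python3 snap.py 11 140 220 230 350;python3 - <<'E'
from h import *
from rig import env
s=env.observe();w=env.get_image("wrist")
import cv2
W=lambda x,y:((x+.5)*.7-.5,(y+.5)*.7-.5)
print(s["ft_force"],s["position"])
for r in (306,316,326): print(onz(w,s,W(394,r),.034))
E
```

```text
[ 0.61562643  0.04319704 -0.00372078] [-1.1020781   0.08492102  7.22484954] 0.0001032826286425011 15.825
[-0.40480092  0.13342095  6.87792694] [ 0.61565215  0.04319533 -0.00369793]
[0.58546127 0.04350574 0.034     ]
[0.58833499 0.04349976 0.034     ]
[0.59124261 0.04349371 0.034     ]
```

View pics/w11.png

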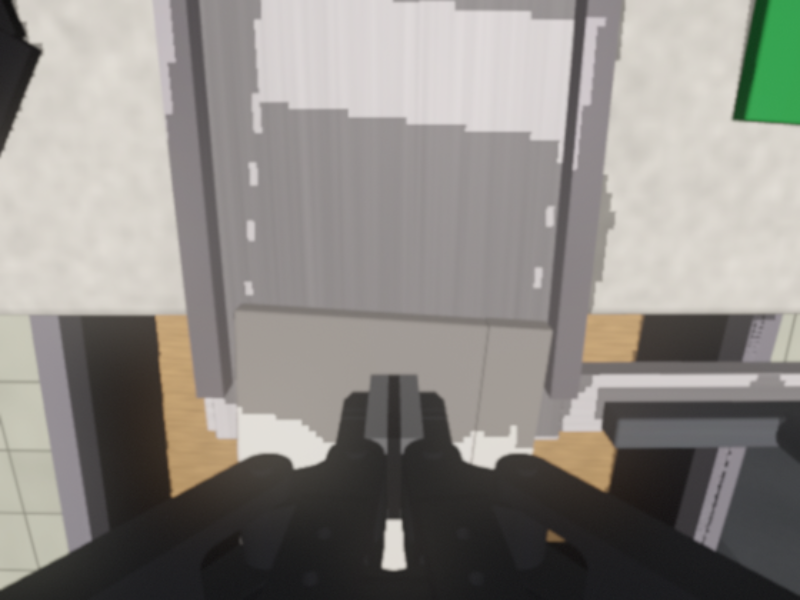

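Request:
carry_out(
  plan=[
    [[0,-4e-05,-0.005],[0,0,0],0],
    [[0,0,0],[0,0,0],0],
  ],
)

```text
time_s: 16.23
position: [0.6206, 0.0432, -0.0037]
tool_rot: [[0.001, 0.001, -1.0], [1.0, -0.0, 0.001], [-0.0, -1.0, -0.001]]
ft_force: [-1.7, -0.2, 7.1]
grip_width: 0.0002
```

Request:
carry_out(
  plan=[
    [[0,-4e-05,-0.005],[0,0,0],0],
    [[0,0,0],[0,0,0],0],
  ],
)

```text
time_s: 16.48
position: [0.6256, 0.0432, -0.0037]
tool_rot: [[0.001, 0.001, -1.0], [1.0, -0.0, 0.001], [-0.0, -1.0, -0.001]]
ft_force: [-0.4, 0.5, 6.2]
grip_width: -0.0002
```

Request:
carry_out(
  plan=[
    [[0,-3e-05,-0.004],[0,0,0],0],
    [[0,0,0],[0,0,0],0],
  ],
)

```text
time_s: 16.73
position: [0.6294, 0.0432, -0.0037]
tool_rot: [[0.001, 0.001, -1.0], [1.0, -0.0, 0.001], [-0.0, -1.0, -0.001]]
ft_force: [-1.8, 0.2, 6.4]
grip_width: 0.0004
```

```bash
python3 snap.py 12 140 220 230 350
```

```text
[ 0.62943632  0.04319431 -0.00368546] [-1.7802704   0.15177567  6.40269711] 0.00036937935451756914 16.725
```

View pics/w12.png

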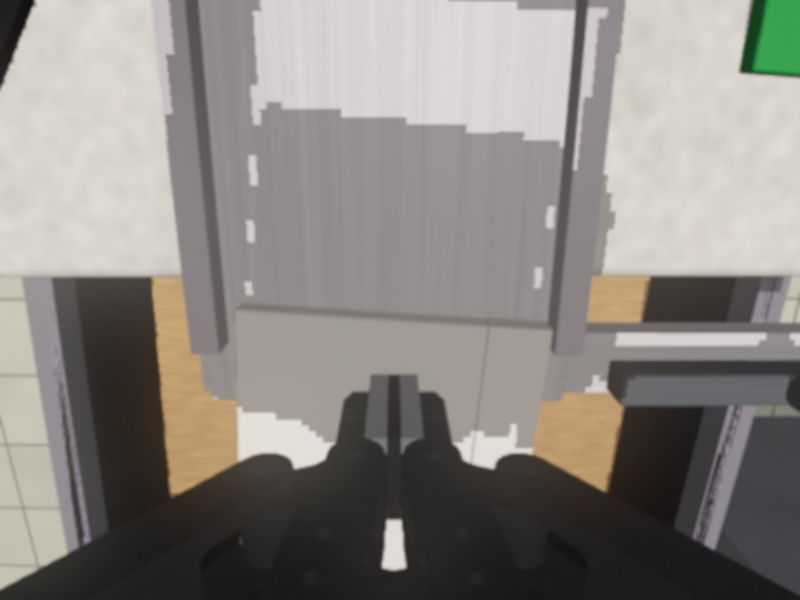

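View pics/s12.png

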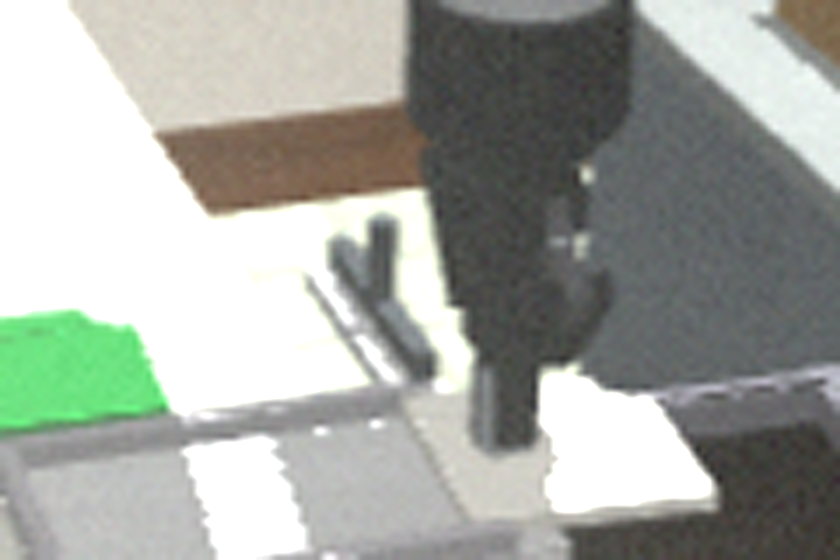

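Request:
carry_out(
  plan=[
    [[0,-0.04,0],[0,0,0],0],
    [[0,-0.05,0],[0,0,0],0],
    [[0,0,0],[0,0,0],0],
    [[0,0,0],[0,0,0],0],
    [[0,0,0.05],[0,0,0],0],
    [[0,0,0.05],[0,0,0],0],
    [[0,0,0.05],[0,0,0],0],
    [[0,0,0],[0,0,0],0],
  ],
)

```text
time_s: 17.82
position: [0.4752, 0.0439, 0.0845]
tool_rot: [[0.001, -0.006, -1.0], [1.0, 0.001, 0.001], [0.001, -1.0, 0.006]]
ft_force: [0.9, -0.6, -0.3]
grip_width: 0.0
```

```bash
python3 snap.py 13 140 300 240 350; python3 - <<'E'
from rig import env
import cv2
p=env.get_image('top');cv2.imwrite('pics/t13.png',cv2.resize(p['image'][:,:,::-1][100:300,140:420],None,fx=2.8,fy=2.8,interpolation=2))
E
```

```text
[0.47519353 0.0439194  0.08453447] [ 0.94089101 -0.57415494 -0.28994126] 5.960015312917832e-06 17.825
```

View pics/t13.png

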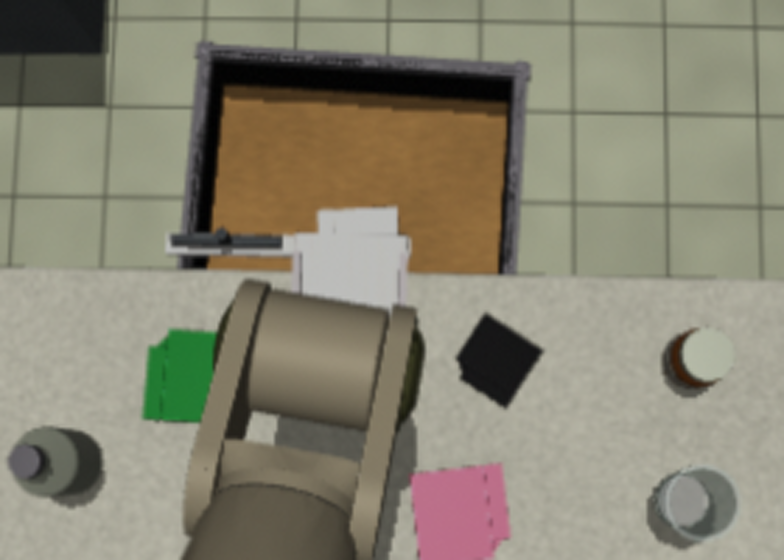

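View pics/w13.png

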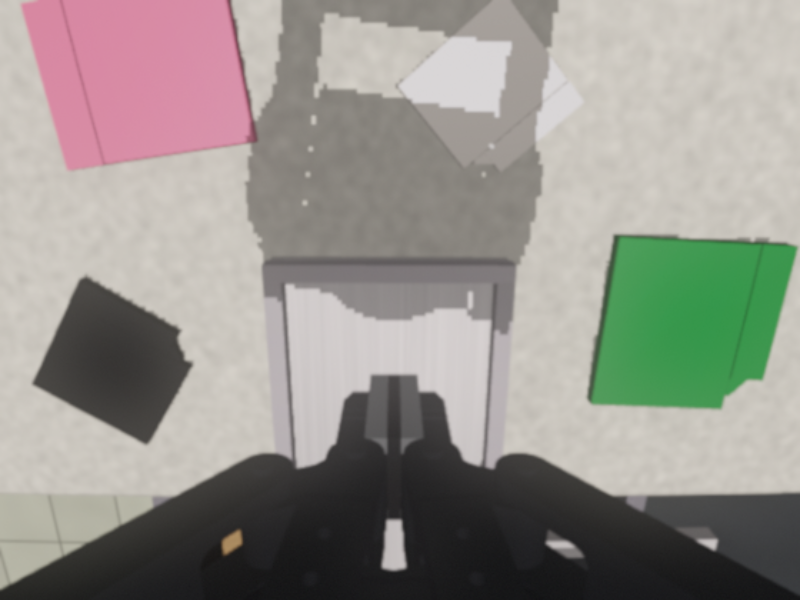

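```bash
python3 - <<'E'
from rig import env
import cv2
p=env.get_image('side');cv2.imwrite('pics/s14.png',cv2.resize(p['image'][:,:,::-1][170:290,220:400],None,fx=4.3,fy=4.3,interpolation=2))
p=env.get_image('top');im=p['image'][:,:,::-1];cv2.imwrite('pics/t14.png',cv2.resize(im[110:215,200:340],None,fx=5,fy=5,interpolation=2))
E
```

```text
(no output)
```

View pics/s14.png

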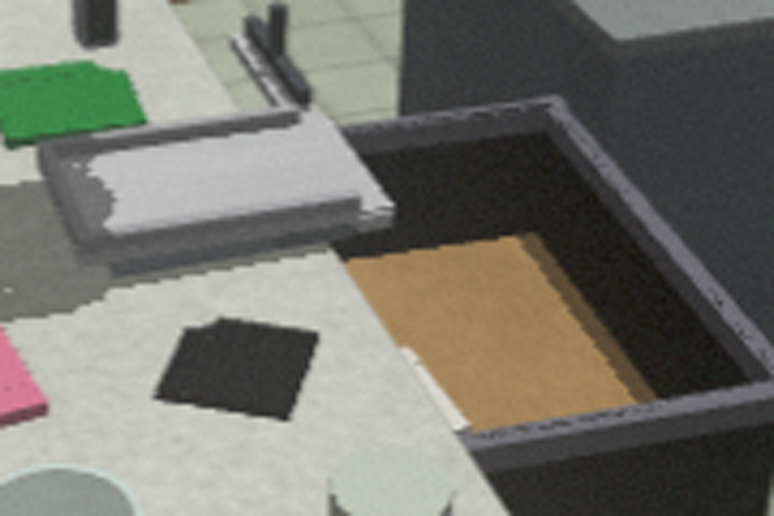

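View pics/t14.png

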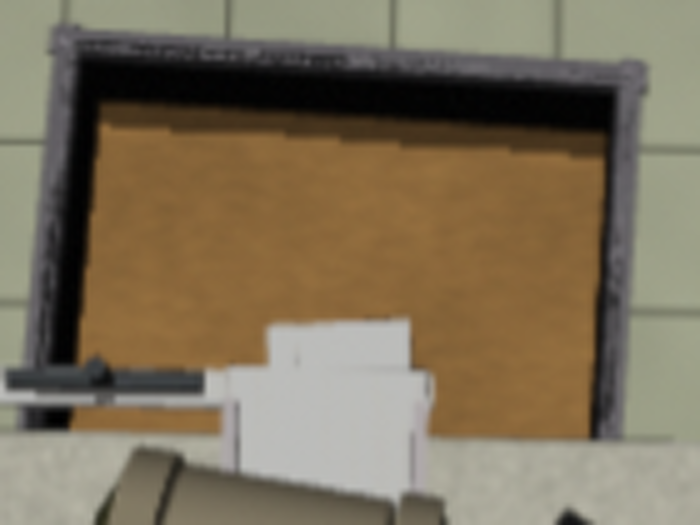

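```bash
python3 - <<'E'
from rig import env
from h import *
s=env.observe();a=env.get_image('top');b=env.get_image('side')
T=lambda x,y:(200+x/5,110+y/5); S=lambda x,y:(220+x/4.3,170+y/4.3)
for n,u,v in (("far +y",(268,325),(404,348)),("far -y",(410,320),(468,425))):
    l=[(a,None,T(*u)),(b,None,S(*v))];X=tri(l);print(n,X,[(proj(p,q,X)-c).round(1) for p,q,c in l])
zr=.026-.085
for n,u in (("bin far+y",(66,40)),("far-y",(632,75))): print(n,onz(a,None,T(*u),zr))
for n in ("wash_bottle","beaker","jar"):
    print(n,[(round(o["conf"],2),o["pixel"]) for o in env.outline_of(n,a)][:1])
import pickle
p0=pickle.load(open("s0.pkl","rb"))[1]
d=cv2.absdiff(p0["side"]["image"],b["image"]).max(2)
for n,(r0,r1,c0,c1) in {"beaker":(275,345,205,260),"jar":(270,330,285,335),"bottle":(120,190,175,215)}.items(): print(n,(d[r0:r1,c0:c1]>40).mean())
print(s["time_s"],s["ft_force"])
E
```

```text
far +y [ 0.69135353  0.08590269 -0.15687089] [array([-0.1,  0.4]), array([ 0.5, -0.1])]
far -y [ 0.69632688 -0.00393485 -0.15432651] [array([-0. ,  0.1]), array([ 0.1, -0. ])]
bin far+y [ 0.84566237  0.20476988 -0.059     ]
far-y [ 0.82805067 -0.13471333 -0.059     ]
wash_bottle [(0.73, [227.0, 386.3])]
beaker [(0.56, [279.3, 387.0])]
jar [(0.61, [226.2, 389.9])]
beaker 0.0
jar 0.0
bottle 0.0
18.075 [-0.56252761 -0.08965102 -0.05067879]
```

```bash
python3 -c "
from rig import env
print(env.close_job())"
```

```text
the job is handed in; nothing more can be done
None
```

The tile is in the bin and the job is handed in, after about 18 s of the 69 s allowed.

**What I did:**
- I pushed the stop bar aside by its pin to about 0.12 m; fully aside is 0.105 m.
- I then pressed on the tile about 20 mm behind its centre and slid it flat along the tray.
- Every force reading, taken after each step of the slide, was between 6.2 and 8.8 N, against the 15 N limit.
- I let go with the tile's centre about 16 mm past the lip, and it tipped off into the bin.

**Last checks:**
- **Tile:** the top and side pictures put it flat on the cardboard at about z = -0.156 m. That is roughly 97 mm below the rim and well inside the walls. I took its being at rest from pictures over about a quarter of a second, not from a speed measurement.
- **Stop bar:** it is still in its open position.
- **Bystanders:** the side picture of the wash bottle, beaker and jar has not changed since the start.
- **Robot:** it is clear of everything, and the wrist force is about 0.

**What disagreed:**
- **Finger length:** the shut fingertips sit about 39 mm behind the stated tool point. The cameras showed this, and a test pass at the stated height went clean over the pin. I worked from the seen tips and the force readings instead.
- **Tile angle:** the tile turned about 2–3° within the play between the rims while sliding, which did no harm.

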